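# Set out the show pieces on a knife stall

## Task

Set out the show pieces on the stall: lay the sharpening stone flat on the brown wooden block, centred and lengthwise along it, and then the long folded knife flat on top of the stone, centred and lengthwise along it. Lay the short folded knife flat on the pale rest, lengthwise in the middle between its two pegs, and stand the round tin on the cloth directly to the left of the orange bowl (left as seen from the arm, looking straight ahead), with about 3 cm clear between tin and rim. Leave the other wares alone.

Things in the scene. Friction and masses are not known exactly. Their poses are not given: they have to be found in the camera images.
- stone_center (a point): Loose pinkish-brown sharpening stone, a plain flat bar 110 x 42 x 22 mm (length along its x, width along y, height along z), about 0.23 kg. Starts lying flat on the cloth, lengthwise roughly sideways (along y). The point is its centre, 11 mm above its underside.
- long_knife_center (a point): Loose long folded pocket knife: a flat bar with rounded ends, 122 mm long (its x), 25 mm wide (its y), 16 mm thick (its z), dark wood with brass ends, about 0.13 kg. Starts lying flat on the cloth, lengthwise roughly along y. The point is its centre, 8 mm above its underside. Either of its flat faces may be up and either end may point either way.
- short_knife_center (a point): Loose short folded pocket knife of the same make: 80 mm long (its x), 20 mm wide (its y), 14 mm thick (its z), dark wood with brass ends, about 0.06 kg. Starts lying flat on the cloth, lengthwise roughly along y. The point is its centre, 7 mm above its underside.
- tin_center (a point): Loose closed round tin of honing paste, bare metal, 48 mm diameter, 26 mm high, about 0.09 kg, standing on the cloth. The point is its centre, 13 mm above its underside.
- plinth_top (a point): Fixed display block of medium-brown wood, 130 x 60 x 30 mm high (length along its x, which points roughly away from the arm; width along its y). The point is the centre of its flat top face, 30 mm above the cloth.
- bowl_rim (a point): Fixed empty orange round bowl, 80 mm across at the rim and 45 mm high. The point is the centre of its mouth, 45 mm above the cloth; its x is the world x (straight ahead of the arm), its y the world y (to the left as seen from the arm).
- rest_top (a point): Fixed pale wooden knife rest: a flat board 160 x 50 x 14 mm high (length along its x, which points roughly away from the arm) with an upright round peg 16 mm thick and 26 mm tall on its centre line near each end, the peg centres 130 mm apart. The point is the middle of the board's top face, half-way between the pegs, 14 mm above the cloth.
- cook_knife_center (a point): Bystander, to be left alone: straight kitchen knife with pale wooden handle, 240 mm long, lying across beyond the work; the point is mid-length, 8 mm above the cloth.
- sheathed_center (a point): Bystander, to be left alone: hunting knife in a dark brown stiff sheath with a bone handle, about 205 mm long (from 70 mm behind the point to 135 mm ahead along its x), lying across beyond the work; the point is 7 mm above the cloth.
- honing_steel_center (a point): Bystander, to be left alone: round honing steel with black handle, 250 mm long, lying to the right of the work; the point is near mid-length, 11 mm above the cloth.
Things that resemble listed ones, but are neither listed nor needed, are in the scene too. What is shaped like the part that bears plinth_top but blue or purple is not meant. What is shaped like the part that bears short_knife_center but green or red is not meant.

How it is judged:
By the outcome, as a careful person would: the job done as asked, in the order asked, and still so for the second after the job is handed in, with the robot touching nothing.
It also fails if it takes over 112 s, if anything falls off the work surface, if the arm or the gripper's body presses on something with over 40 N, if the wrist force passes 120 N, or if a joint passes its speed limit or range.

## Robot

A 6-joint arm with a two-finger parallel gripper is mounted at the origin on the work surface. World frame = base frame: x ahead of the robot, y to its left, z up, the work surface at z = 0. Lengths are in mm, angles in degrees, forces in N, time in s.
With the tool pointing down it reaches from about 300 to 850 mm from the base axis. Payload 4.2 kg.
Tool frame: the origin (TCP) lies on the centre line of the jaws, within the pads' length; the fingertips stand 14 mm ahead of it and the grasp point (between the pads) lies 5 mm behind it (env.finger_overhang is the z of the fingertips in the tool frame, in mm); z points along the fingers, y is the line along which they close (so a half turn about z gives the same grasp; the last joint's range is limited). The gripper opens to 91 mm and grips with 3 to 60 N. Pads are 32 mm wide; open, the fingers measure 118 mm over their backs; the gripper's body (76 mm by 178 mm) begins 60 mm behind the grasp point.
Start: joints at [74.141, 18.312, 89.639, -0, 72.044, -1.146], TCP at [146.044, 556.159, 227.976] pointing down, gripper open.
Joint ranges: [-177.97, 177.97], [-48.28, 115.42], [12.27, 149.76], [-77.06, 257.06], [2.81, 150.46], [-146.56, 146.56]. Speed limits (degrees/s): [147.25, 147.25, 180, 180, 180, 180].

## Interface

Orientations are given as [roll, pitch, yaw] about the fixed x, y, z axes, in that order (R = Rz(yaw) Ry(pitch) Rx(roll)).
In Python, from workcell import sensors, viewer, env gives the robot as it stands. The module is installed in compiled form; this text tells all that it offers.
- The arm moves only by the tool step_arm, never from a script. Its argument "plan" is one flat list of numbers, 6 for each row, row after row: the shift along the tool's x, y, z in cm, then the turn, a rotation vector about the tool's x, y, z in rad. In form: [x, y, z, wx, wy, wz, x, y, z, wx, wy, wz, ...]. A call has 1 to 5 rows; each row shifts and turns the commanded pose from where the row before left it, along the tool's axes as they then stand; what a row does not reach is not made up. A row lasts 1/12 s, in which the tool goes at most 41.7 mm and 7.16 degrees, less where a joint would pass 70% of its speed; a pose out of reach is approached as far as the arm can. A call is refused whole if a number of a shift passes 4.17 or a number of a turn 0.125, either way. A call with a gripper value outside its range is refused whole. "hand" is the finger opening in cm, from 0 to 9.12, set as the call begins (left out, the last holds). The fingers move at their own pace and stop on an object; "newtons" is the grip in N (left out, the last holds). Time passes only in rows, so rows that do not move let the fingers close. It gives the time, the measured TCP pose, the force, the opening and the grip force at its end, in the units of the state.
- sensors.state(): the state, without advancing time (a new reading comes with each control period).
- viewer.grab_frame(name): name is "scene" or "side" or "wrist"; returns a dict with "img" (384x512x3 uint8, red, green, blue), "fx", "fy", "cx", "cy" (pixels), "k1" (the pictures are not rectified: a ray, as slopes to the right and down, at radius r is drawn at 1 + k1 r^2 times it, then the intrinsics apply), "position" and "attitude" of the camera in the world. Camera axes: x right, y down, z forward; pixel columns grow to the right and rows downward; lengths in mm; the calibration is good to about 2 mm. A picture is of the moment at which its call begins. There is no depth.
- env.job_done(): hands the job in; it is judged then, once.
Trained networks look in a picture, given as the dict that the camera call returned (one of the last four; its "shot" number tells which), for a name from the list of things; names that differ only in an ending like _2 or _b are one class to them, and where a whole thing is asked for, a point or a joint stands for the part that bears it (a point fixed in the world has none). Each returns a list of dicts, best first, with "score" (0 to 1); they miss things now and then, are a little off and sometimes report something else, mostly with a low value. They report only what shows in the picture. A call takes as long as a camera call. They do not tell look-alikes from the thing itself.
- viewer.boxes_of(name, picture): "location" ([column, row] in pixels, amid what is visible of it).
- viewer.pinpoint(name, picture): "location" ([column, row] in pixels: a listed point, or the origin of a listed thing).
The state is a dict: "time_s": time; "qpos": joint angles; "qvel": joint speeds; "effort": joint torques, N m; "ee_pos": TCP position; "ee_rot": TCP orientation; "force": force on the tool from outside, world axes, zero at the start; "torque": the same for the moment, N m; "gripper_width": finger opening in mm; "gripper_force": force on a finger pad.
Only numpy, scipy, OpenCV 4.12 (cv2) and the standard library are available. Lean on these libraries where they do the work, as an engineer would, in place of code of your own. Each camera call takes 0.05 s, during which the arm holds its last target. There are 200 camera calls.

## Working session

There is one attempt and no reset: what is moved stays moved. The work goes in short steps, Python scripts to look and compute and a tool call to move; the robot and the scene stay as the last step left them, time stands still between calls to the robot, and variables do not carry over. Pictures are saved under pics/ and viewed, at most 14 in all, crops included, and the job is handed in when it is done.

Besides the shell and the picture viewer there is one more tool, called after "Emit:" as name(argument=value, ...) on one line, values as JSON. step_arm: Moves the arm, as the interface text tells. Its arguments: {"type":"object","properties":{"plan":{"type":"array","items":{"type":"number"}},"hand":{"type":"number"},"newtons":{"type":"number"}},"required":["plan"]}

```bash
mkdir -p pics; cat > h.py <<'E'
import numpy as np, cv2
from workcell import sensors, viewer, env
from scipy.spatial.transform import Rotation as R
def cam(f):
    a=np.array(f["attitude"],float)
    M=a if a.shape==(3,3) else R.from_euler('xyz',a,degrees=True).as_matrix()
    return M,np.array(f["position"],float)
def ray(f,px):
    M,p=cam(f); d=np.array([(px[0]-f["cx"])/f["fx"],(px[1]-f["cy"])/f["fy"]])
    u=d.copy()
    for _ in range(30): u=d/(1+f["k1"]*(u@u))
    return p,M@np.array([u[0],u[1],1.])
def at(f,px,z):
    p,v=ray(f,px); return p+v*(z-p[2])/v[2]
def proj(f,P):
    M,p=cam(f); c=M.T@(np.array(P,float)-p); u=c[:2]/c[2]; u=u*(1+f["k1"]*(u@u))
    return np.array([u[0]*f["fx"]+f["cx"],u[1]*f["fy"]+f["cy"]])
def save(f,n,s=1,crop=None):
    im=f["img"][:,:,::-1]
    if crop: im=im[crop[1]:crop[3],crop[0]:crop[2]]
    cv2.imwrite(f"pics/{n}.png",cv2.resize(im,None,fx=s,fy=s,interpolation=cv2.INTER_CUBIC))
Z=dict(stone_center=11,long_knife_center=8,short_knife_center=7,tin_center=13,plinth_top=30,bowl_rim=45,rest_top=14)
E
python3 - <<'E'
from h import *
s=sensors.state(); print({k:s[k] for k in("time_s","ee_pos","ee_rot","gripper_width","force")}, env.finger_overhang)
for c in("scene","side"):
    f=viewer.grab_frame(c); save(f,c,1.5); print(c,f["position"],f["attitude"])
    for n,z in Z.items():
        for d in viewer.pinpoint(n,f)[:4]: print(n,np.round(d["location"]),round(d["score"],2),np.round(at(f,d["location"],z)))
E
```

```text
{'time_s': 0.0, 'ee_pos': array([145.91430556, 555.69933991, 227.14415675]), 'ee_rot': array([-1.79901988e+02, -2.16121268e-03,  1.65288330e+02]), 'gripper_width': 91.47711561538456, 'force': array([ 0.10573824, -0.60707141, -0.27496157])} 14.0
scene [934.25041679 558.8012129  639.9695981 ] [-127.0386668     0.74161898  148.0423779 ]
stone_center [277. 198.] 0.59 [ 451. -114.   11.]
stone_center [335. 308.] 0.3 [557. 235.  11.]
long_knife_center [150. 226.] 0.7 [ 774. -192.    8.]
long_knife_center [335. 247.] 0.64 [445. 105.   8.]
short_knife_center [224. 151.] 0.69 [ 449. -407.    7.]
short_knife_center [269. 162.] 0.61 [ 369. -277.    7.]
short_knife_center [306. 160.] 0.48 [ 271. -225.    7.]
tin_center [411. 287.] 0.62 [396. 283.  13.]
plinth_top [267. 134.] 0.83 [ 303. -389.   30.]
plinth_top [136. 172.] 0.81 [ 732. -409.   30.]
plinth_top [205. 175.] 0.75 [ 573. -287.   30.]
bowl_rim [335. 311.] 0.63 [583. 257.  45.]
bowl_rim [149. 226.] 0.46 [ 786. -147.   45.]
rest_top [246. 256.] 0.58 [631.  26.  14.]
side [ 308.47103859 -892.5454908   835.81983768] [-133.74355764    0.35273471  -15.30227162]
stone_center [235. 215.] 0.81 [ 439. -105.   11.]
long_knife_center [220. 171.] 0.53 [434. 113.   8.]
short_knife_center [266. 302.] 0.85 [ 447. -411.    7.]
short_knife_center [183. 264.] 0.48 [ 268. -241.    7.]
short_knife_center [223. 263.] 0.45 [ 369. -267.    7.]
tin_center [198. 151.] 0.56 [381. 238.  13.]
plinth_top [198. 310.] 0.65 [ 287. -401.   30.]
plinth_top [373. 270.] 0.62 [ 732. -408.   30.]
plinth_top [298. 244.] 0.57 [ 577. -277.   30.]
bowl_rim [252. 132.] 0.88 [583. 253.  45.]
rest_top [279. 178.] 0.56 [613.  16.  14.]
```

View pics/scene.png

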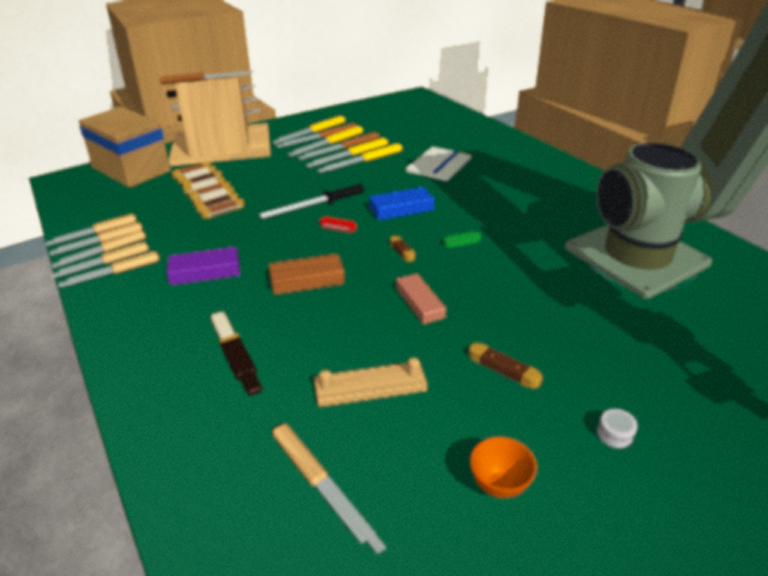

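View pics/side.png

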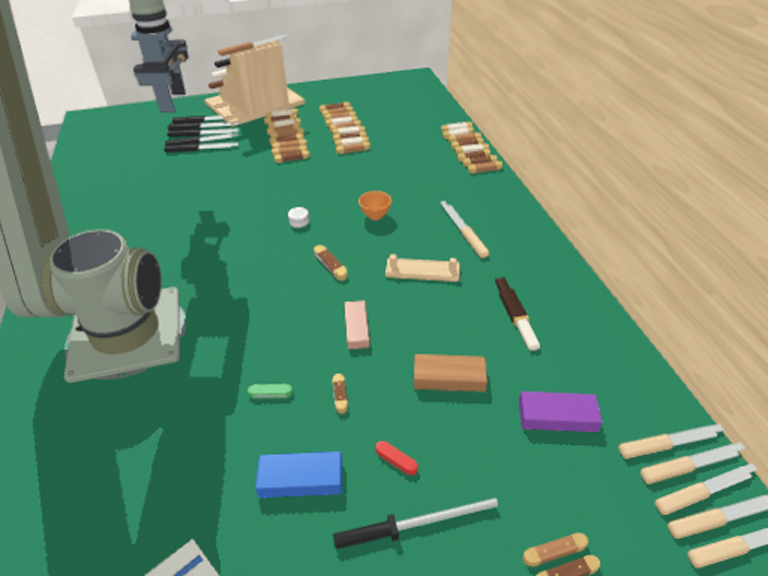

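Candidates (scene px, 512 wide):
- Short knife: brown with brass ends (268,165), against red (225,149) and green (308,159) look-alikes.
- Plinth: brown (204,182), against purple (135,177) and blue (267,135).
- Stone (279,198), long knife (337,243), tin (411,285), bowl (335,311) and rest (247,256) are each the only one near the work. Rows of display knives lie at the table edges.

I choose the brown ones. Next I survey with the wrist camera, turning to yaw 90 first.

Emit:
step_arm(plan=[0,0,0,0,0,0.125,0,0,0,0,0,0.125,0,0,0,0,0,0.125,0,0,0,0,0,0.125,0,0,0,0,0,0.125])

```text
time_s: 1.22
ee_pos: [146.0, 556.2, 228.0]
ee_rot: [180.0, -0.0, 129.1]
force: [-0.4, 0.9, 1.1]
gripper_width: 91.3
gripper_force: 0.0
```

Emit:
step_arm(plan=[0,0,0,0,0,0.125,0,0,0,0,0,0.125,0,0,0,0,0,0.125,0,0,0,0,0,0.125,0,0,0,0,0,0.125])

```text
time_s: 1.63
ee_pos: [146.0, 556.2, 228.0]
ee_rot: [180.0, -0.0, 93.3]
force: [-0.4, 0.5, -0.1]
gripper_width: 91.2
gripper_force: 0.0
```

Emit:
step_arm(plan=[0,0,0,0,0,0.064,-3,1.9,0,0,0,0,-3,1.9,0,0,0,0,-3,1.9,0,0,0,0,-3,1.9,0,0,0,0])

```text
time_s: 2.05
ee_pos: [222.5, 434.9, 227.9]
ee_rot: [180.0, 0.0, 90.1]
force: [1.2, 0.2, 0.7]
gripper_width: 91.0
gripper_force: 0.0
```

Emit:
step_arm(plan=[-3,1.9,0,0,0,0,-3,1.9,0,0,0,0,-3,1.9,0,0,0,0,-3,1.9,0,0,0,0,-3,1.9,0,0,0,0])

```text
time_s: 2.47
ee_pos: [317.6, 284.6, 228.2]
ee_rot: [180.0, -0.0, 90.0]
force: [-0.3, 0.4, 0.4]
gripper_width: 91.4
gripper_force: 0.0
```

Emit:
step_arm(plan=[-3,1.9,0,0,0,0,-3,1.9,0,0,0,0,-3,1.9,0,0,0,0,-3,1.9,0,0,0,0,0,0,0,0,0,0])

```text
time_s: 2.88
ee_pos: [395.8, 161.9, 228.2]
ee_rot: [179.9, 0.1, 89.7]
force: [0.4, 0.5, 0.2]
gripper_width: 91.3
gripper_force: 0.0
```

```bash
cat >> h.py <<'E'
def look(n,names,view=True,k=3):
    s=sensors.state(); print("tcp",np.round(s["ee_pos"],1),np.round(s["ee_rot"],2),"t",round(s["time_s"],2))
    f=viewer.grab_frame("wrist"); 
    import pickle; pickle.dump(f,open(f"pics/{n}.pkl","wb"))
    if view: save(f,n,1.5)
    print("cam",np.round(f["position"]),np.round(f["attitude"]))
    for m in names:
        for d in viewer.pinpoint(m,f)[:k]: print(m,np.round(d["location"]),round(d["score"],2),np.round(at(f,d["location"],Z[m]),1))
    return f
E
python3 - <<'E'
from h import *
look("w1",Z)
E
```

```text
tcp [395.8 161.9 228.2] [1.7986e+02 1.2000e-01 8.9660e+01] t 2.88
cam [396. 238. 386.] [164.  -0.  -0.]
long_knife_center [279. 222.] 0.86 [432.4  91.4   8. ]
short_knife_center [423.  90.] 0.43 [598.6 255.    7. ]
tin_center [245.  69.] 0.87 [389.9 278.7  13. ]
bowl_rim [421.  88.] 0.81 [576.4 255.9  45. ]
```

View pics/w1.png

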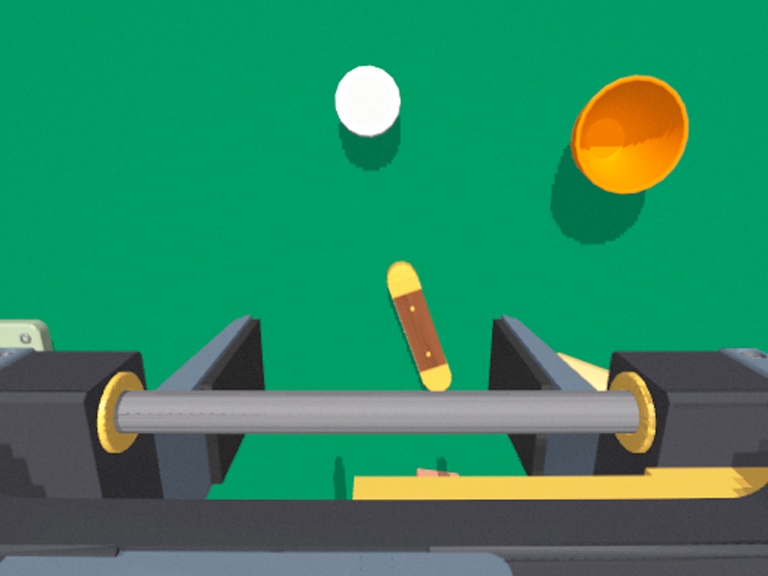

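Emit:
step_arm(plan=[-2.6,3.2,-2,0,0,0,-2.6,3.2,-2,0,0,0,-2.6,3.2,-1,0,0,0,0,3.2,0,0,0,0,0,0,0,0,0,0])

```text
time_s: 3.7
ee_pos: [519.9, 93.1, 274.2]
ee_rot: [179.7, -0.0, 89.9]
force: [0.6, 0.1, -0.4]
gripper_width: 90.9
gripper_force: 0.0
```

```bash
python3 - <<'E'
from h import *
look("w2",Z)
E
```

```text
tcp [519.9  93.1 274.2] [ 1.7972e+02 -3.0000e-02  8.9910e+01] t 3.7
cam [519. 169. 432.] [165.  -0.  -0.]
stone_center [205. 289.] 0.87 [ 449.2 -104.9   11. ]
stone_center [295.  28.] 0.35 [576.1 263.9  11. ]
long_knife_center [189. 164.] 0.7 [435.   92.6   8. ]
long_knife_center [205. 288.] 0.4 [ 449.1 -105.4    8. ]
tin_center [146.  14.] 0.9 [392.2 278.9  13. ]
bowl_rim [299.  30.] 0.64 [575.7 254.4  45. ]
rest_top [323. 217.] 0.56 [624.8  14.8  14. ]
```

Emit:
step_arm(plan=[-3.9,0,0,0,0,0,-3.9,0,0,0,0,0,-3.9,0,0,0,0,0,-3.9,0,0,0,0,0,-3.9,0,0,0,0,0])

```text
time_s: 4.52
ee_pos: [514.0, -102.8, 274.5]
ee_rot: [180.0, -0.0, 90.1]
force: [0.5, -0.6, -0.8]
gripper_width: 91.2
gripper_force: 0.0
```

Emit:
step_arm(plan=[-3.9,0,0,0,0,0,-3,0,0,0,0,0,0,0,0,0,0,0])

```text
time_s: 4.77
ee_pos: [514.2, -175.3, 274.1]
ee_rot: [180.0, 0.2, 89.7]
force: [-0.8, 0.4, 0.1]
gripper_width: 91.2
gripper_force: 0.0
```

```bash
python3 - <<'E'
from h import *
look("w3",Z)
E
```

```text
tcp [ 514.2 -175.3  274.1] [1.7998e+02 1.7000e-01 8.9740e+01] t 4.77
cam [515. -99. 431.] [164.   0.  -0.]
stone_center [202. 109.] 0.85 [ 449.2 -102.3   11. ]
short_knife_center [210. 310.] 0.89 [ 446.  -414.9    7. ]
short_knife_center [ 76. 200.] 0.66 [ 259.  -229.6    7. ]
short_knife_center [161. 224.] 0.49 [ 380.  -266.7    7. ]
plinth_top [301. 239.] 0.91 [ 584.2 -280.9   30. ]
rest_top [344.   8.] 0.85 [627.1  15.9  14. ]
```

```bash
cat >> h.py <<'E'
import pickle
from scipy.optimize import minimize
def load(n): return pickle.load(open(f"pics/{n}.pkl","rb"))
def mask(f,px):
    hsv=cv2.cvtColor(f["img"],cv2.COLOR_RGB2HSV)
    m=~((hsv[...,0]>62)&(hsv[...,0]<90)&(hsv[...,1]>110))
    n,l=cv2.connectedComponents(m.astype(np.uint8),connectivity=4)
    return l==l[int(round(px[1])),int(round(px[0]))]
def shape(L,W,z0,z1,kind):
    if kind=="box": b=np.array([[a*L/2,c*W/2] for a,c in((1,1),(1,-1),(-1,-1),(-1,1))])
    else:
        t=np.linspace(0,2*np.pi,40); b=np.c_[np.cos(t),np.sin(t)]*W/2
        b[:,0]+=np.sign(b[:,0]+1e-9)*(L-W)/2
    return np.vstack([np.c_[b,np.full(len(b),z)] for z in(z0,z1)])
def fit(f,px,x,y,yaw,L,W,z0,z1,kind="box",m=None):
    m=mask(f,px) if m is None else m
    S=4; c=np.argwhere(m).min(0)-10,np.argwhere(m).max(0)+10
    y0,x0=np.maximum(c[0],0); y1,x1=np.minimum(c[1],[384,512]); mm=cv2.resize(m[y0:y1,x0:x1].astype(np.float32),None,fx=S,fy=S,interpolation=cv2.INTER_LINEAR)>.5
    P=shape(L,W,z0,z1,kind)
    def cost(v):
        a=np.deg2rad(v[2]); Q=np.c_[P[:,0]*np.cos(a)-P[:,1]*np.sin(a)+v[0],P[:,0]*np.sin(a)+P[:,1]*np.cos(a)+v[1],P[:,2]]
        uv=(np.array([proj(f,q) for q in Q])-[x0,y0]+.5)*S-.5
        h=cv2.convexHull((uv*16).round().astype(np.int32)); im=np.zeros(mm.shape,np.uint8); cv2.fillPoly(im,[h],1,shift=4)
        im=im>0; return 1-(im&mm).sum()/(im|mm).sum()
    best=min((minimize(cost,[x,y,g],method="Nelder-Mead",options=dict(initial_simplex=[[x,y,g],[x+6,y,g],[x,y+6,g],[x+3,y+3,g+8]])) for g in(yaw-10,yaw,yaw+10)),key=lambda r:r.fun)
    return np.round(best.x,1),round(1-best.fun,3)
E
python3 - <<'E'
from h import *
w1,w2,w3=load("w1"),load("w2"),load("w3")
print("long1",fit(w1,(279,217),432,92,-75,122,25,0,16,"r"))
print("long2",fit(w2,(189,164),432,92,-75,122,25,0,16,"r"))
print("stone2",fit(w2,(205,289),449,-105,90,110,42,0,22))
print("stone3",fit(w3,(202,109),449,-105,90,110,42,0,22))
print("plinth3",fit(w3,(301,239),584,-281,0,130,60,0,30))
print("short3",fit(w3,(161,224),380,-267,90,80,20,0,14,"r"))
print("tin1",fit(w1,(245,67),390,279,0,48,48,0,26,"r"))
save(w3,"w3",1.5)
E
```

```text
long1 (array([432.6,  96.1, -70.6]), np.float64(0.025))
long2 (array([431.6,  96.2, -70.4]), np.float64(0.969))
stone2 (array([ 443.2, -109. ,   86.2]), np.float64(0.028))
stone3 (array([ 445.9, -108.4,   81.2]), np.float64(0.98))
plinth3 (array([ 584.5, -278.3,  -18.5]), np.float64(0.06))
short3 (array([ 383.3, -267.3,   93.4]), np.float64(0.012))
tin1 (array([389.8, 279.2,  -7.9]), np.float64(0.982))
```

View pics/w3.png

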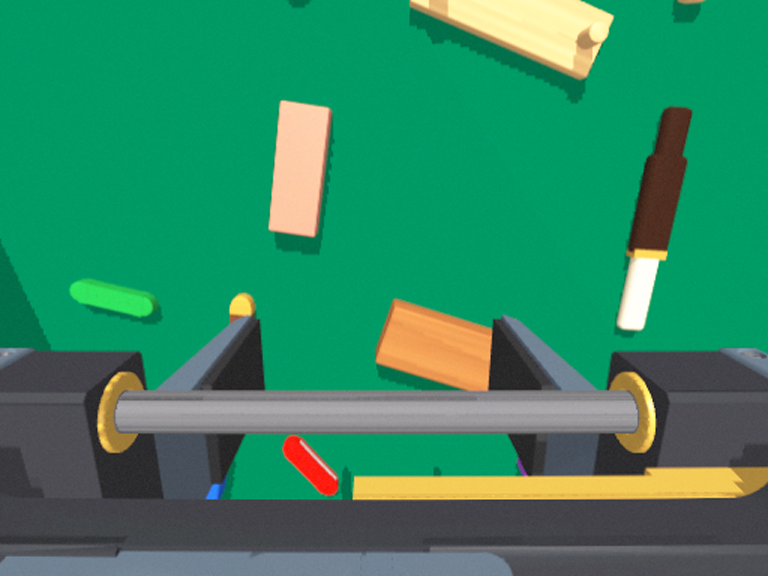

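Frame w3 shows the stone at (200,112), the plinth partly hidden by a finger at (290,232), the brown short knife mostly hidden at (161,210), and the red and green look-alikes at (207,310) and (76,198). I move further right for a clear view.

Emit:
step_arm(plan=[-4,0,-0.6,0,0,0,-4,0,-0.6,0,0,0,-4,0,-0.6,0,0,0,-4,0,-0.6,0,0,0,-4,0,0,0,0,0])

```text
time_s: 5.58
ee_pos: [515.3, -371.8, 299.8]
ee_rot: [179.9, 0.1, 90.1]
force: [0.3, 0.3, 0.4]
gripper_width: 91.0
gripper_force: 0.0
```

Emit:
step_arm(plan=[0,0,0,0,0,0,0,0,0,0,0,0])

```text
time_s: 5.75
ee_pos: [514.6, -371.6, 297.2]
ee_rot: [-180.0, -0.1, 89.9]
force: [-0.6, 1.0, -0.2]
gripper_width: 91.2
gripper_force: 0.0
```

```bash
python3 - <<'E'
from h import *
look("w4",["plinth_top","short_knife_center"])
E
```

```text
tcp [ 514.6 -371.6  297.2] [-1.7995e+02 -6.0000e-02  8.9890e+01] t 5.75
cam [ 515. -296.  455.] [165.   0.  -0.]
plinth_top [301.  92.] 0.9 [ 580.  -276.8   30. ]
plinth_top [403. 184.] 0.74 [ 730.4 -401.3   30. ]
plinth_top [ 94. 190.] 0.58 [ 288.7 -410.4   30. ]
short_knife_center [66. 55.] 0.96 [ 262.9 -226.1    7. ]
short_knife_center [205. 188.] 0.62 [ 444.8 -413.8    7. ]
```

Emit:
step_arm(plan=[4,0,0,0,0,0,4,0,0,0,0,0,4,0,0,0,0,0,4,0,0,0,0,0,4,0,0,0,0,0])

```text
time_s: 6.32
ee_pos: [513.9, -167.1, 298.5]
ee_rot: [180.0, -0.0, 90.1]
force: [0.6, 0.2, 0.7]
gripper_width: 91.2
gripper_force: 0.0
```

Emit:
step_arm(plan=[4,0,0,0,0,0,4,0,0,0,0,0,4,0,0,0,0,0,0,0,0,0,0,0,0,0,0,0,0,0])

```text
time_s: 6.73
ee_pos: [514.0, -47.5, 298.7]
ee_rot: [180.0, 0.0, 90.4]
force: [0.3, -0.2, 0.1]
gripper_width: 91.2
gripper_force: 0.0
```

```bash
python3 - <<'E'
from h import *
look("w5",["rest_top","long_knife_center","stone_center"])
w4,w5=load("w4"),load("w5")
cv2.imwrite("pics/both.png",np.hstack([w4["img"],w5["img"]])[:,:,::-1][:, :, :].copy()) 
im=cv2.imread("pics/both.png"); cv2.imwrite("pics/both.png",cv2.resize(im,(800,300),interpolation=cv2.INTER_AREA))
E
```

```text
tcp [514.  -47.5 298.7] [179.95   0.    90.36] t 6.73
cam [513.  28. 456.] [164.   0.   0.]
rest_top [329. 113.] 0.96 [622.7  20.7  14. ]
long_knife_center [191.  54.] 0.78 [432.4  96.9   8. ]
stone_center [208. 197.] 0.7 [ 449.8 -102.8   11. ]
```

View pics/both.png

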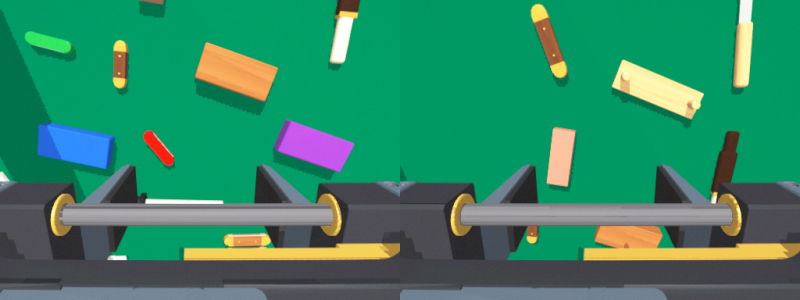

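```bash
sed -i 's/^    P=shape(L,W,z0,z1,kind)/    PP=[shape(L,W,z0,z1,kind)]\n    for o in pegs:\n        q=shape(16,16,z1,z1+26,"r"); q[:,0]+=o; PP.append(q)/; s/kind="box",m=None)/kind="box",m=None,pegs=())/' h.py
python3 - <<'E'
s=open('h.py').read()
a=s.index("        a=np.deg2rad(v[2]); Q"); b=s.index("        im=im>0; return")
s=s[:a]+'''        a=np.deg2rad(v[2]); im=np.zeros(mm.shape,np.uint8)
        for P in PP:
            Q=np.c_[P[:,0]*np.cos(a)-P[:,1]*np.sin(a)+v[0],P[:,0]*np.sin(a)+P[:,1]*np.cos(a)+v[1],P[:,2]]
            uv=(np.array([proj(f,q) for q in Q])-[x0,y0]+.5)*S-.5
            cv2.fillPoly(im,[cv2.convexHull((uv*16).round().astype(np.int32))],1,shift=4)
'''+s[b:]
open('h.py','w').write(s)
E
python3 - <<'E'
from h import *
w1,w2,w3,w4,w5=[load(f"w{i}") for i in range(1,6)]
print("long5",fit(w5,(191,54),432,92,-70,122,25,0,16,"r"))
print("stone3",fit(w3,(202,109),449,-105,81,110,42,0,22))
print("stone5",fit(w5,(208,197),449,-105,81,110,42,0,22))
print("plinth4",fit(w4,(301,92),584,-281,-18,130,60,0,30))
print("short4",fit(w4,(154,82),380,-267,90,80,20,0,14,"r"))
print("rest5",fit(w5,(329,113),623,20,-20,160,50,0,14,pegs=(-65,65)))
print("bowl2 rim",viewer is not None, fit(w1,(421,88),576,256,0,80,80,44,45,"r"))
E
```

```text
long5 (array([432.4,  96.1, -70.6]), np.float64(0.967))
stone3 (array([ 446. , -108.4,   81.2]), np.float64(0.979))
stone5 (array([ 446.1, -109.3,   81. ]), np.float64(0.978))
plinth4 (array([ 581.7, -277.9,  -18.6]), np.float64(0.986))
short4 (array([ 379.9, -263.2,   84.1]), np.float64(0.96))
rest5 (array([624.1,  17.8, -21.1]), np.float64(0.98))
bowl2 rim True (array([576. , 253.4,  -7. ]), np.float64(0.968))
```

```bash
cat > go.py <<'E'
import sys; from h import *
x,y,z,yaw=map(float,sys.argv[1:5]); s=sensors.state(); p=np.array(s["ee_pos"]); c=s["ee_rot"][2]
t=np.deg2rad((c-yaw+180)%360-180); a=np.deg2rad(yaw); d=np.array([x,y,z])-p
print("now",np.round(p,1),round(c,1),"turn wz",round(t,3),"then cm: x %.2f y %.2f z %.2f"%((d[0]*np.cos(a)+d[1]*np.sin(a))/10,(d[0]*np.sin(a)-d[1]*np.cos(a))/10,-d[2]/10),"grip",round(s["gripper_width"],1),"F",np.round(s["force"],1),"t",round(s["time_s"],1))
E
echo
```

Emit:
step_arm(plan=[0,0,0,0,0,0.08,0,0,0,0,0,0.077,-1.43,-1.15,3.5,0,0,0,-1.43,-1.15,3.5,0,0,0,-1.43,-1.15,3.5,0,0,0])

```text
time_s: 7.35
ee_pos: [473.6, -89.3, 192.3]
ee_rot: [179.9, 0.0, 80.9]
force: [0.9, -0.1, -0.5]
gripper_width: 91.3
gripper_force: 0.0
```

Emit:
step_arm(plan=[-1.43,-1.15,3.5,0,0,0,-1.43,-1.15,3.5,0,0,0,0,0,2,0,0,0,0,0,0,0,0,0,0,0,0,0,0,0])

```text
time_s: 7.77
ee_pos: [446.5, -113.2, 102.9]
ee_rot: [-179.9, -0.0, 80.9]
force: [1.4, 0.1, 0.9]
gripper_width: 91.6
gripper_force: 0.0
```

```bash
python3 go.py 446 -109 18 81; python3 - <<'E'
from h import *
f=look("w6",["stone_center"]);save(f,"w6",1)
f=viewer.grab_frame("side");save(f,"s6",3,(150,130,350,290))
E
```

```text
now [ 446.5 -113.2  102.9] 80.9 turn wz -0.002 then cm: x 0.41 y -0.12 z 8.49 grip 91.6 F [1.4 0.1 0.9] t 7.8
tcp [ 446.5 -113.2  102.9] [-1.7992e+02 -2.0000e-02  8.0880e+01] t 7.77
cam [459. -38. 260.] [164.   0.  -9.]
stone_center [251. 190.] 0.67 [ 447.5 -104.8   11. ]
```

View pics/s6.png

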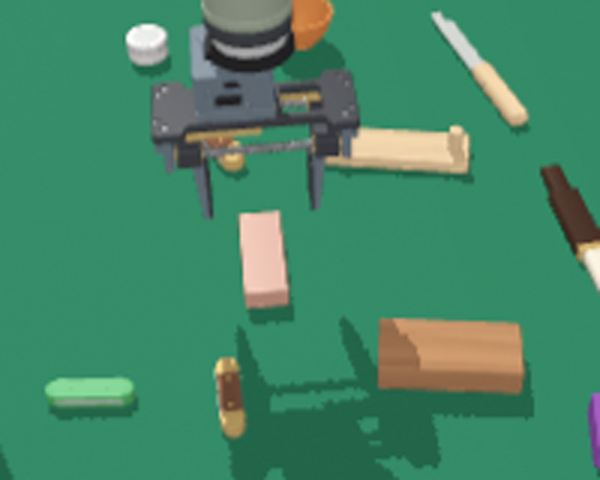

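The crop shows the gripper above and in line with the pink stone at (263,258). The stone is the right one, so I descend.

Emit:
step_arm(plan=[0.4,-0.1,2.5,0,0,0,0,0,2.5,0,0,0,0,0,2,0,0,0,0,0,1.4,0,0,0,0,0,0,0,0,0])

```text
time_s: 8.33
ee_pos: [446.1, -107.8, 18.2]
ee_rot: [-179.9, -0.0, 81.0]
force: [-0.2, -0.2, -0.1]
gripper_width: 91.0
gripper_force: 0.0
```

```bash
python3 go.py 446 -109 18 81
```

```text
now [ 446.1 -107.8   18.2] 81.0 turn wz 0.001 then cm: x -0.12 y 0.01 z 0.02 grip 91.0 F [-0.2 -0.2 -0.1] t 8.3
```

Emit:
step_arm(plan=[-0.1,0,0,0,0,0,0,0,0,0,0,0,0,0,0,0,0,0,0,0,0,0,0,0,0,0,0,0,0,0], hand=3.5, newtons=30)

```text
time_s: 8.75
ee_pos: [446.8, -109.3, 20.0]
ee_rot: [179.9, 0.0, 81.0]
force: [-0.9, 0.1, 0.1]
gripper_width: 60.7
gripper_force: 0.0
```

Emit:
step_arm(plan=[0,0,0,0,0,0,0,0,0,0,0,0,0,0,0,0,0,0,0,0,0,0,0,0,0,0,0,0,0,0])

```text
time_s: 9.17
ee_pos: [446.4, -109.2, 19.3]
ee_rot: [180.0, -0.0, 81.0]
force: [0.8, 0.3, 1.8]
gripper_width: 41.6
gripper_force: 30.0
```

```bash
python3 go.py 446 -109 18 81
```

```text
now [ 446.4 -109.2   19.3] 81.0 turn wz 0.0 then cm: x 0.01 y -0.04 z 0.13 grip 41.6 F [0.8 0.3 1.8] t 9.2
```

Emit:
step_arm(plan=[0,0,-1,0,0,0,0,0,-2,0,0,0,0,0,-1,0,0,-0.117,0,0,-1,0,0,-0.117,0,0,-1,0,0,-0.117])

```text
time_s: 9.58
ee_pos: [445.7, -109.0, 79.3]
ee_rot: [-179.9, -0.0, 101.4]
force: [-0.4, 0.4, -1.6]
gripper_width: 41.9
gripper_force: 30.0
```

Emit:
step_arm(plan=[0,0,-1,0,0,-0.117,0,0,-1,0,0,-0.117,0,0,-1,0,0,-0.117,0,0,0,0,0,-0.117,0,0,0,0,0,-0.117])

```text
time_s: 10.0
ee_pos: [446.0, -109.1, 109.3]
ee_rot: [180.0, 0.0, 135.0]
force: [-0.0, 0.0, -1.9]
gripper_width: 41.8
gripper_force: 30.0
```

Emit:
step_arm(plan=[0,0,0,0,0,-0.117,0,0,0,0,0,-0.117,0,0,0,0,0,-0.117,0,0,0,0,0,-0.117,0,0,0,0,0,0])

```text
time_s: 10.42
ee_pos: [445.6, -109.0, 108.6]
ee_rot: [-180.0, -0.1, 161.6]
force: [0.6, -0.4, -1.9]
gripper_width: 42.4
gripper_force: 30.0
```

```bash
python3 go.py 581.7 -278 70 161.4; python3 - <<'E'
from h import *
f=viewer.grab_frame("scene");print("plinth scene",fit(f,(204,182),582,-278,-18.6,130,60,0,30))
f=viewer.grab_frame("side");print("plinth side",fit(f,(300,248),582,-278,-18.6,130,60,0,30))
E
```

```text
now [ 445.6 -109.   108.6] 161.6 turn wz 0.003 then cm: x -18.29 y -11.67 z 3.86 grip 42.4 F [ 0.6 -0.4 -1.9] t 10.4
plinth scene (array([ 583.5, -277.2,  -17.7]), np.float64(0.939))
plinth side (array([ 580.6, -279.4,  -18.1]), np.float64(0.974))
```

Emit:
step_arm(plan=[-3.05,-1.95,0,0,0,0,-3.05,-1.95,0,0,0,0,-3.05,-1.95,0,0,0,0,-3.05,-1.95,0,0,0,0,-3.05,-1.95,0,0,0,0])

```text
time_s: 10.93
ee_pos: [560.3, -251.4, 108.7]
ee_rot: [180.0, -0.1, 161.3]
force: [1.2, -0.1, -2.6]
gripper_width: 41.9
gripper_force: 30.0
```

Emit:
step_arm(plan=[-3.05,-1.95,0,0,0,0,0,0,1.5,0,0,0,0,0,1.5,0,0,0,0,0,0.8,0,0,0,0,0,0,0,0,0])

```text
time_s: 11.35
ee_pos: [580.7, -277.5, 68.3]
ee_rot: [179.9, -0.3, 161.4]
force: [-0.2, 0.1, -1.6]
gripper_width: 42.1
gripper_force: 30.0
```

```bash
python3 go.py 582 -278 49 161.4;  python3 - <<'E'
from h import *
f=look("w7",[]);g=viewer.grab_frame("side");save(g,"s7",3,(230,180,400,300))
E
```

```text
now [ 580.7 -277.5   68.3] 161.4 turn wz -0.001 then cm: x -0.14 y -0.01 z 1.93 grip 42.1 F [-0.2  0.1 -1.6] t 11.3
tcp [ 580.7 -277.5   68.3] [179.95  -0.33 161.35] t 11.35
cam [ 510. -254.  226.] [165.  -0.  71.]
```

View pics/s7.png

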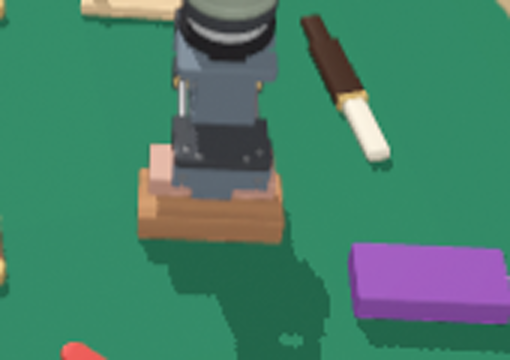

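The stone hangs over the plinth, lined up and about 20 mm above it. I lower it slowly.

Emit:
step_arm(plan=[-0.1,0,0.8,0,0,0,0,0,0.6,0,0,0,0,0,0.3,0,0,0,0,0,0,0,0,0])

```text
time_s: 11.78
ee_pos: [582.8, -278.2, 53.3]
ee_rot: [180.0, -0.1, 161.4]
force: [-0.7, 0.3, -2.0]
gripper_width: 41.9
gripper_force: 30.0
```

Emit:
step_arm(plan=[0,0,0.1,0,0,0,0,0,0,0,0,0,0,0,0,0,0,0])

```text
time_s: 12.03
ee_pos: [583.5, -278.7, 53.3]
ee_rot: [180.0, 0.0, 161.4]
force: [-0.3, 0.1, -1.6]
gripper_width: 41.7
gripper_force: 30.0
```

Emit:
step_arm(plan=[0,0,0.1,0,0,0,0,0,0,0,0,0,0,0,0,0,0,0])

```text
time_s: 12.28
ee_pos: [583.4, -278.6, 52.2]
ee_rot: [180.0, 0.0, 161.4]
force: [0.5, 0.0, -2.4]
gripper_width: 42.1
gripper_force: 30.0
```

```bash
python3 go.py 582 -278 48.5 161.4
```

```text
now [ 583.4 -278.6   52.2] 161.4 turn wz 0.001 then cm: x 0.15 y 0.02 z 0.37 grip 42.1 F [ 0.5  0.  -2.4] t 12.3
```

Emit:
step_arm(plan=[0.1,0,0.1,0,0,0,0,0,0.1,0,0,0,0,0,0,0,0,0])

```text
time_s: 12.53
ee_pos: [582.2, -278.2, 49.8]
ee_rot: [180.0, -0.0, 161.4]
force: [-0.3, 0.1, -1.5]
gripper_width: 41.8
gripper_force: 30.0
```

Emit:
step_arm(plan=[0,0,0.1,0,0,0,0,0,0,0,0,0,0,0,0,0,0,0])

```text
time_s: 12.78
ee_pos: [582.5, -278.3, 49.3]
ee_rot: [180.0, 0.0, 161.4]
force: [0.4, 0.3, 0.4]
gripper_width: 42.1
gripper_force: 30.0
```

Emit:
step_arm(plan=[0,0,0.05,0,0,0,0,0,0,0,0,0,0,0,0,0,0,0])

```text
time_s: 13.03
ee_pos: [582.5, -278.4, 49.3]
ee_rot: [-180.0, 0.0, 161.4]
force: [-1.7, 0.1, 5.1]
gripper_width: 41.9
gripper_force: 30.0
```

```bash
python3 go.py 582 -278 48.5 161.4
```

```text
now [ 582.5 -278.4   49.3] 161.4 turn wz 0.001 then cm: x 0.06 y 0.02 z 0.08 grip 41.9 F [-1.7  0.1  5.1] t 13.0
```

Contact at 5 N. I release and rise.

Emit:
step_arm(plan=[0,0,0,0,0,0,0,0,0,0,0,0,0,0,0,0,0,0,0,0,0,0,0,0,0,0,0,0,0,0], hand=8)

```text
time_s: 13.45
ee_pos: [582.4, -278.3, 48.3]
ee_rot: [180.0, -0.0, 161.4]
force: [-0.3, 0.4, 0.1]
gripper_width: 72.1
gripper_force: 0.0
```

Emit:
step_arm(plan=[0,0,-2,0,0,0,0,0,-3,0,0,0,0,0,-4,0,0,0,0,0,-4,0,0,0.1135,0,0,-4,0,0,0.1135])

```text
time_s: 13.87
ee_pos: [582.1, -278.1, 220.1]
ee_rot: [180.0, -0.0, 148.1]
force: [-0.4, 0.0, 0.2]
gripper_width: 79.8
gripper_force: 0.0
```

Emit:
step_arm(plan=[0,0,-3,0,0,0.1135,0,0,0,0,0,0.1135,0,0,0,0,0,0.1135,0,0,0,0,0,0.1135,0,0,0,0,0,0.1135])

```text
time_s: 14.28
ee_pos: [582.4, -278.3, 248.7]
ee_rot: [180.0, 0.0, 115.6]
force: [-0.3, -0.8, -0.5]
gripper_width: 79.8
gripper_force: 0.0
```

Emit:
step_arm(plan=[0,0,0,0,0,0.1135,-4,0,0,0,0,0,-4,0,0,0,0,0,0,0,0,0,0,0])

```text
time_s: 14.62
ee_pos: [610.2, -359.6, 246.7]
ee_rot: [-180.0, 0.2, 109.2]
force: [-0.9, 0.9, -0.1]
gripper_width: 79.9
gripper_force: 0.0
```

```bash
python3 go.py 432.3 96.1 120 109.4; python3 - <<'E'
from h import *
f=look("w8",["stone_center","plinth_top"]);save(f,"w8",1)
E
```

```text
now [ 610.2 -359.6  246.7] 109.2 turn wz -0.003 then cm: x 48.89 y -1.64 z 12.67 grip 79.9 F [-0.9  0.9 -0.1] t 14.6
tcp [ 610.2 -359.6  246.7] [-179.95    0.21  109.23] t 14.62
cam [ 585. -287.  404.] [164.   0.  19.]
stone_center [256.  94.] 0.85 [ 585.5 -272.5   11. ]
stone_center [417.  78.] 0.44 [ 763.5 -191.1   11. ]
plinth_top [326. 231.] 0.85 [ 729.1 -405.    30. ]
```

View pics/w8.png

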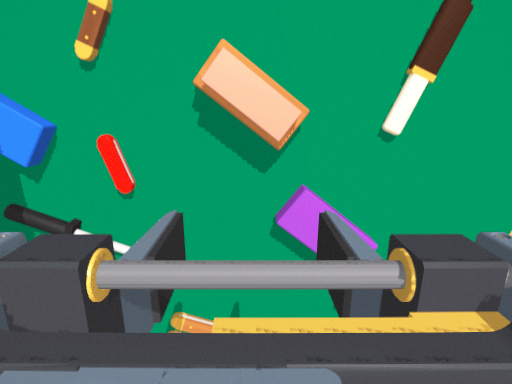

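The stone lies flat and centred on the plinth at (252,93). On to the long knife.

```bash
python3 - <<'E'
from h import *
f=load("w8"); hsv=cv2.cvtColor(f["img"],cv2.COLOR_RGB2HSV); m=mask(f,(252,93)); print(hsv[93,252],np.percentile(hsv[m][:,1],[5,50,70,80,95]))
print("plinth",fit(f,(252,93),582,-278,-18.6,130,60,0,30,m=m|0))
t=cv2.threshold(hsv[m][:,1],0,255,cv2.THRESH_OTSU)[0]; ms=(m&(hsv[...,1]<t)).astype(np.uint8); ms=cv2.morphologyEx(ms,cv2.MORPH_OPEN,np.ones((3,3)))>0
print(t,"stone top",fit(f,(252,93),582,-278,-18.6,110,42,51,52,m=ms))
E
```

```text
[ 13  87 254] [ 78.  88. 137. 161. 168.]
plinth (array([ 581.7, -277.4,  -18.4]), np.float64(0.988))
122.0 stone top (array([ 581.6, -277.1,  -18.6]), np.float64(0.967))
```

Emit:
step_arm(plan=[3.7,-0.12,0,0,0,0,3.7,-0.12,0,0,0,0,3.7,-0.12,0,0,0,0,3.7,-0.12,0,0,0,0,3.7,-0.12,0,0,0,0])

```text
time_s: 15.18
ee_pos: [540.3, -178.6, 249.0]
ee_rot: [180.0, -0.0, 109.5]
force: [0.9, 0.3, -0.2]
gripper_width: 79.9
gripper_force: 0.0
```

Emit:
step_arm(plan=[3.7,-0.12,0,0,0,0,3.7,-0.12,0,0,0,0,3.7,-0.12,0,0,0,0,3.7,-0.12,1.5,0,0,0,3.7,-0.12,1.5,0,0,0])

```text
time_s: 15.6
ee_pos: [473.4, -6.5, 219.6]
ee_rot: [179.8, 0.0, 109.5]
force: [0.2, 1.1, -0.7]
gripper_width: 79.8
gripper_force: 0.0
```

Emit:
step_arm(plan=[3.7,-0.12,1.5,0,0,0,3.7,-0.12,1.5,0,0,0,3.7,-0.12,1.5,0,0,0,0,0,3,0,0,0,0,0,2,0,0,0])

```text
time_s: 16.02
ee_pos: [431.8, 97.1, 122.8]
ee_rot: [180.0, -0.0, 109.7]
force: [-0.5, -0.3, 0.2]
gripper_width: 80.2
gripper_force: 0.0
```

Emit:
step_arm(plan=[0,0,0,0,0,0,0,0,0,0,0,0])

```text
time_s: 16.18
ee_pos: [433.2, 95.1, 123.7]
ee_rot: [-179.9, -0.0, 109.5]
force: [0.3, 0.1, 1.2]
gripper_width: 79.8
gripper_force: 0.0
```

```bash
python3 go.py 432.3 96.1 17.5 109.4
```

```text
now [433.2  95.1 123.7] 109.5 turn wz 0.002 then cm: x 0.12 y -0.05 z 10.62 grip 79.8 F [0.3 0.1 1.2] t 16.2
```

Emit:
step_arm(plan=[0.1,-0.05,4,0,0,0,0,0,3.5,0,0,0,0,0,2,0,0,0,0,0,1,0,0,0,0,0,0,0,0,0], hand=6)

```text
time_s: 16.6
ee_pos: [433.4, 95.2, 18.2]
ee_rot: [-179.9, -0.0, 109.4]
force: [-0.0, 0.1, 0.1]
gripper_width: 59.9
gripper_force: 0.0
```

Emit:
step_arm(plan=[0,0,0,0,0,0,0,0,0,0,0,0])

```text
time_s: 16.77
ee_pos: [435.2, 95.6, 20.3]
ee_rot: [179.8, 0.0, 109.4]
force: [-0.7, 0.2, -0.6]
gripper_width: 59.7
gripper_force: 0.0
```

```bash
python3 go.py 432.3 96.1 17.5 109.4
```

```text
now [435.2  95.6  20.3] 109.4 turn wz -0.0 then cm: x 0.14 y -0.25 z 0.28 grip 59.7 F [-0.7  0.2 -0.6] t 16.8
```

Emit:
step_arm(plan=[0.1,-0.1,0.1,0,0,0,0,0,0,0,0,0,0,0,0,0,0,0,0,0,0,0,0,0,0,0,0,0,0,0], hand=1.8, newtons=25)

```text
time_s: 17.18
ee_pos: [432.4, 96.1, 17.9]
ee_rot: [180.0, 0.0, 109.4]
force: [-0.3, -0.1, -0.6]
gripper_width: 29.8
gripper_force: 0.0
```

Emit:
step_arm(plan=[0,0,0,0,0,0,0,0,0,0,0,0])

```text
time_s: 17.35
ee_pos: [432.5, 96.2, 17.8]
ee_rot: [180.0, -0.0, 109.4]
force: [-0.1, -0.3, 2.1]
gripper_width: 24.9
gripper_force: 25.0
```

```bash
python3 go.py 432.3 96.1 17.5 109.4; python3 - <<'E'
from h import *
look("w9",["long_knife_center"])
E
```

```text
now [432.5  96.2  17.8] 109.4 turn wz 0.0 then cm: x 0.00 y -0.02 z 0.03 grip 24.9 F [-0.1 -0.3  2.1] t 17.4
tcp [432.5  96.2  17.8] [179.97  -0.   109.42] t 17.35
cam [407. 168. 175.] [165.   0.  19.]
long_knife_center [251. 245.] 0.91 [433.6  93.2   8. ]
```

Emit:
step_arm(plan=[0,0,-1,0,0,0,0,0,-2,0,0,0,0,0,-3,0,0,-0.1136,0,0,-3,0,0,-0.1136,0,0,-3,0,0,-0.1136])

```text
time_s: 17.87
ee_pos: [431.4, 95.9, 138.4]
ee_rot: [-179.9, -0.1, 129.3]
force: [0.4, 0.6, -1.9]
gripper_width: 25.0
gripper_force: 25.0
```

Emit:
step_arm(plan=[0,0,-1,0,0,-0.1136,0,0,0,0,0,-0.1136,0,0,0,0,0,-0.1136,0,0,0,0,0,-0.1136,0,0,0,0,0,-0.1136])

```text
time_s: 18.28
ee_pos: [431.7, 95.9, 147.3]
ee_rot: [-180.0, -0.1, 161.8]
force: [0.5, 0.2, -0.9]
gripper_width: 24.5
gripper_force: 25.0
```

Emit:
step_arm(plan=[-2.17,-2.56,0,0,0,0,-2.17,-2.56,0,0,0,0,-2.17,-2.56,0,0,0,0,-2.17,-2.56,0,0,0,0,-2.17,-2.56,0,0,0,0])

```text
time_s: 18.7
ee_pos: [494.4, -61.2, 147.1]
ee_rot: [-180.0, -0.1, 161.5]
force: [0.3, 0.7, -1.2]
gripper_width: 24.7
gripper_force: 25.0
```

Emit:
step_arm(plan=[-2.17,-2.56,0,0,0,0,-2.17,-2.56,0,0,0,0,-2.17,-2.56,0,0,0,0,-2.17,-2.56,0,0,0,0,-2.17,-2.56,0,0,0,0])

```text
time_s: 19.12
ee_pos: [556.6, -217.0, 146.8]
ee_rot: [180.0, -0.1, 161.5]
force: [0.4, 0.7, -1.0]
gripper_width: 24.8
gripper_force: 25.0
```

Emit:
step_arm(plan=[-2.17,-2.56,0,0,0,0,-2.17,-2.56,0,0,0,0,0,0,0,0,0,0,0,0,0,0,0,0])

```text
time_s: 19.45
ee_pos: [581.4, -279.1, 146.2]
ee_rot: [180.0, -0.1, 161.4]
force: [-0.4, 0.1, -0.8]
gripper_width: 25.0
gripper_force: 25.0
```

```bash
python3 go.py 582 -277.6 70 161.4
```

```text
now [ 581.4 -279.1  146.2] 161.4 turn wz -0.001 then cm: x -0.01 y 0.17 z 7.62 grip 25.0 F [-0.4  0.1 -0.8] t 19.4
```

Emit:
step_arm(plan=[0,0.1,3,0,0,0,0,0,2.5,0,0,0,0,0,1.2,0,0,0,0,0,0.4,0,0,0,0,0,0,0,0,0])

```text
time_s: 19.87
ee_pos: [581.4, -275.9, 75.7]
ee_rot: [180.0, -0.1, 161.5]
force: [-0.8, -0.1, -0.1]
gripper_width: 24.7
gripper_force: 25.0
```

Emit:
step_arm(plan=[0,0,0,0,0,0,0,0,0,0,0,0])

```text
time_s: 20.03
ee_pos: [583.0, -277.1, 78.3]
ee_rot: [-180.0, 0.2, 161.5]
force: [-0.3, -0.1, -0.7]
gripper_width: 24.6
gripper_force: 25.0
```

```bash
python3 go.py 582 -277.6 70 161.4; python3 - <<'E'
from h import *
g=viewer.grab_frame("side");save(g,"s10",4,(240,190,380,290)); f=viewer.grab_frame("scene"); 
a=cv2.imread("pics/s10.png"); save(f,"c10",4,(145,130,265,210)); b=cv2.imread("pics/c10.png")
E
```

```text
now [ 583.  -277.1   78.3] 161.5 turn wz 0.002 then cm: x 0.08 y -0.08 z 0.83 grip 24.6 F [-0.3 -0.1 -0.7] t 20.0
```

View pics/s10.png

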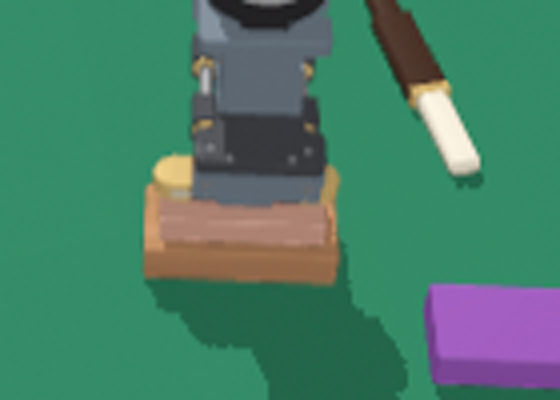

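The knife is lined up just above the stone. I lower it in small steps.

Emit:
step_arm(plan=[0,0,0.3,0,0,0,0,0,0,0,0,0,0,0,0,0,0,0])

```text
time_s: 20.38
ee_pos: [581.9, -276.9, 73.7]
ee_rot: [180.0, -0.0, 161.5]
force: [-0.4, 0.1, -1.2]
gripper_width: 24.8
gripper_force: 25.0
```

Emit:
step_arm(plan=[0,0,0.1,0,0,0,0,0,0,0,0,0,0,0,0,0,0,0])

```text
time_s: 20.63
ee_pos: [582.0, -277.0, 72.5]
ee_rot: [180.0, -0.0, 161.5]
force: [-0.8, -0.4, -0.7]
gripper_width: 24.9
gripper_force: 25.0
```

Emit:
step_arm(plan=[0,0,0.1,0,0,0,0,0,0,0,0,0,0,0,0,0,0,0])

```text
time_s: 20.88
ee_pos: [582.0, -276.9, 71.5]
ee_rot: [180.0, -0.0, 161.5]
force: [-0.1, 0.7, -0.6]
gripper_width: 24.8
gripper_force: 25.0
```

```bash
python3 go.py 582 -277.6 70 161.4
```

```text
now [ 582.  -276.9   71.5] 161.5 turn wz 0.002 then cm: x -0.02 y -0.07 z 0.15 grip 24.8 F [-0.1  0.7 -0.6] t 20.9
```

Emit:
step_arm(plan=[0,0,0.1,0,0,0,0,0,0,0,0,0,0,0,0,0,0,0])

```text
time_s: 21.13
ee_pos: [582.0, -276.9, 70.5]
ee_rot: [180.0, -0.0, 161.5]
force: [0.1, -0.3, -1.2]
gripper_width: 24.5
gripper_force: 25.0
```

Emit:
step_arm(plan=[0,0,0.07,0,0,0,0,0,0,0,0,0,0,0,0,0,0,0])

```text
time_s: 21.38
ee_pos: [582.0, -276.9, 69.9]
ee_rot: [180.0, -0.0, 161.5]
force: [0.9, -0.3, -1.1]
gripper_width: 24.8
gripper_force: 25.0
```

```bash
python3 go.py 582 -277.6 70 161.4
```

```text
now [ 582.  -276.9   69.9] 161.5 turn wz 0.002 then cm: x -0.02 y -0.06 z -0.01 grip 24.8 F [ 0.9 -0.3 -1.1] t 21.4
```

Emit:
step_arm(plan=[0,0,0.06,0,0,0,0,0,0,0,0,0,0,0,0,0,0,0])

```text
time_s: 21.63
ee_pos: [582.0, -276.9, 69.8]
ee_rot: [180.0, 0.0, 161.5]
force: [-0.9, 0.5, 4.5]
gripper_width: 25.0
gripper_force: 25.0
```

Emit:
step_arm(plan=[0,0,0.05,0,0,0,0,0,0,0,0,0,0,0,0,0,0,0])

```text
time_s: 21.88
ee_pos: [582.1, -277.0, 69.9]
ee_rot: [180.0, 0.0, 161.5]
force: [-2.4, 0.3, 5.8]
gripper_width: 24.6
gripper_force: 25.0
```

```bash
python3 go.py 582 -277.6 70 161.4
```

```text
now [ 582.1 -277.    69.9] 161.5 turn wz 0.002 then cm: x -0.01 y -0.06 z -0.01 grip 24.6 F [-2.4  0.3  5.8] t 21.9
```

Emit:
step_arm(plan=[0,0,0,0,0,0,0,0,0,0,0,0,0,0,0,0,0,0,0,0,0,0,0,0,0,0,0,0,0,0], hand=6)

```text
time_s: 22.3
ee_pos: [582.0, -276.9, 68.5]
ee_rot: [180.0, -0.0, 161.5]
force: [0.8, 0.5, -0.2]
gripper_width: 55.4
gripper_force: 0.0
```

Emit:
step_arm(plan=[0,0,-2,0,0,0,0,0,-3,0,0,0,0,0,-4,0,0,0,0,0,-4,0,0,0.1228,0,0,-4,0,0,0.1228])

```text
time_s: 22.72
ee_pos: [581.7, -276.8, 240.3]
ee_rot: [180.0, -0.0, 147.1]
force: [0.6, -0.5, 1.1]
gripper_width: 60.0
gripper_force: 0.0
```

Emit:
step_arm(plan=[0,0,-3,0,0,0.1228,0,0,0,0,0,0.1228,0,0,0,0,0,0.1228,0,0,0,0,0,0.1228,0,0,0,0,0,0.1228])

```text
time_s: 23.13
ee_pos: [582.0, -277.0, 268.9]
ee_rot: [180.0, 0.0, 111.9]
force: [0.2, 0.5, 0.2]
gripper_width: 59.7
gripper_force: 0.0
```

Emit:
step_arm(plan=[0,0,0,0,0,0.1228,0,0,0,0,0,0.1228,0,0,0,0,0,0.1228,0,0,0,0,0,0.1228,0,0,0,0,0,0])

```text
time_s: 23.55
ee_pos: [582.0, -277.0, 268.6]
ee_rot: [-180.0, -0.0, 84.0]
force: [-0.6, 0.3, -0.6]
gripper_width: 59.8
gripper_force: 0.0
```

Emit:
step_arm(plan=[-3.2,-3,0,0,0,0,-3.2,-3,0,0,0,0,-3.2,-3,0,0,0,0,0,0,0,0,0,0,0,0,0,0,0,0])

```text
time_s: 23.97
ee_pos: [486.3, -360.1, 269.0]
ee_rot: [180.0, -0.0, 84.0]
force: [0.7, -0.2, -0.1]
gripper_width: 59.7
gripper_force: 0.0
```

```bash
python3 go.py 380 -263 100 84; python3 - <<'E'
from h import *
f=look("w11",["long_knife_center","short_knife_center"])
i=f["img"][:200,:,::-1]; cv2.imwrite("pics/w11.png",cv2.resize(i,None,fx=1.5,fy=1.5))
for d in viewer.pinpoint("long_knife_center",f)[:2]: print(d["score"],at(f,d["location"],60))
p=proj(f,[380,-263,7]); print("short",p,fit(f,p,380,-263,84,80,20,0,14,"r"))
E
```

```text
now [ 486.3 -360.1  269. ] 84.0 turn wz 0.001 then cm: x 8.55 y -11.59 z 16.90 grip 59.7 F [ 0.7 -0.2 -0.1] t 24.0
tcp [ 486.3 -360.1  269. ] [ 1.7998e+02 -1.0000e-02  8.4040e+01] t 23.97
cam [ 494. -285.  426.] [164.   0.  -6.]
long_knife_center [327.  93.] 0.67 [ 594.3 -278.1    8. ]
short_knife_center [163. 102.] 0.84 [ 379.9 -266.3    7. ]
short_knife_center [67. 79.] 0.84 [ 260.4 -225.3    7. ]
short_knife_center [224. 205.] 0.62 [ 441.5 -415.9    7. ]
0.67 [ 581.84636786 -278.91949526   60.        ]
short [162.81473365  99.17991536] (array([ 380.5, -263.4,   83.7]), np.float64(0.959))
```

View pics/w11.png

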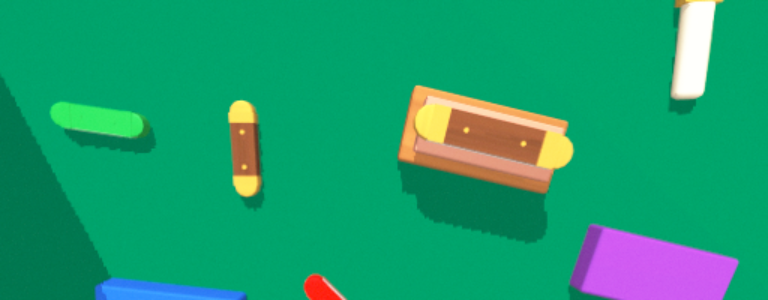

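The long knife lies centred along the stone at (328,91). The brown short knife is at (163,99), with green at (65,80) and red at (215,190) left alone. I pick the brown one.

Emit:
step_arm(plan=[1.72,-2.31,2.5,0,0,0,1.72,-2.31,2.5,0,0,0,1.72,-2.31,2.5,0,0,0,1.72,-2.31,2.5,0,0,0,1.72,-2.31,2.5,0,0,0], hand=5)

```text
time_s: 24.58
ee_pos: [381.4, -259.7, 142.8]
ee_rot: [180.0, 0.0, 84.3]
force: [0.9, 0.0, -0.6]
gripper_width: 49.7
gripper_force: 0.0
```

Emit:
step_arm(plan=[0,0,3.5,0,0,0,0,0,3,0,0,0,0,0,2,0,0,0,0,0,0,0,0,0,0,0,0,0,0,0])

```text
time_s: 25.0
ee_pos: [382.1, -260.7, 58.4]
ee_rot: [-179.9, -0.1, 84.2]
force: [0.6, -0.7, 0.9]
gripper_width: 49.7
gripper_force: 0.0
```

Emit:
step_arm(plan=[0,0,0,0,0,0,0,0,0,0,0,0])

```text
time_s: 25.17
ee_pos: [383.0, -262.0, 60.2]
ee_rot: [179.8, 0.1, 84.1]
force: [0.2, -0.8, 0.1]
gripper_width: 49.9
gripper_force: 0.0
```

```bash
python3 go.py 380.4 -263.3 17 84
```

```text
now [ 383.  -262.    60.2] 84.1 turn wz 0.003 then cm: x -0.15 y -0.25 z 4.32 grip 49.9 F [ 0.2 -0.8  0.1] t 25.2
```

Emit:
step_arm(plan=[-0.15,-0.2,2,0,0,0,0,0,1.5,0,0,0,0,0,0.6,0,0,0,0,0,0,0,0,0,0,0,0,0,0,0])

```text
time_s: 25.58
ee_pos: [380.1, -263.1, 18.5]
ee_rot: [179.9, 0.0, 84.1]
force: [-0.5, -0.4, -0.8]
gripper_width: 50.0
gripper_force: 0.0
```

Emit:
step_arm(plan=[0,0,0,0,0,0,0,0,0,0,0,0])

```text
time_s: 25.75
ee_pos: [380.2, -263.2, 18.8]
ee_rot: [179.9, 0.1, 84.1]
force: [-0.6, -0.4, 0.4]
gripper_width: 50.0
gripper_force: 0.0
```

```bash
python3 go.py 380.4 -263.3 17 84
```

```text
now [ 380.2 -263.2   18.8] 84.1 turn wz 0.002 then cm: x -0.01 y 0.03 z 0.18 grip 50.0 F [-0.6 -0.4  0.4] t 25.8
```

Emit:
step_arm(plan=[0,0,0.15,0,0,0,0,0,0,0,0,0,0,0,0,0,0,0,0,0,0,0,0,0,0,0,0,0,0,0], hand=1.4, newtons=20)

```text
time_s: 26.17
ee_pos: [379.6, -262.8, 16.4]
ee_rot: [180.0, 0.0, 84.1]
force: [-0.2, 0.4, 0.7]
gripper_width: 19.9
gripper_force: 20.6
```

Emit:
step_arm(plan=[0,0,0,0,0,0,0,0,0,0,0,0])

```text
time_s: 26.33
ee_pos: [379.6, -262.8, 16.4]
ee_rot: [180.0, 0.0, 84.1]
force: [0.6, -0.1, 0.2]
gripper_width: 19.9
gripper_force: 20.0
```

```bash
python3 go.py 380.4 -263.3 17 84
```

```text
now [ 379.6 -262.8   16.4] 84.1 turn wz 0.002 then cm: x -0.04 y 0.09 z -0.06 grip 19.9 F [ 0.6 -0.1  0.2] t 26.3
```

Emit:
step_arm(plan=[0,0,-1,0,0,0,0,0,-2,0,0,0,0,0,-3,0,0,-0.1187,0,0,-3,0,0,-0.1187,0,0,-2,0,0,-0.1187])

```text
time_s: 26.75
ee_pos: [379.9, -263.1, 128.5]
ee_rot: [179.9, 0.1, 104.8]
force: [0.6, -1.1, -0.2]
gripper_width: 19.7
gripper_force: 20.0
```

Emit:
step_arm(plan=[0,0,0,0,0,-0.1187,0,0,0,0,0,-0.1187,0,0,0,0,0,-0.1187,0,0,0,0,0,-0.1187,0,0,0,0,0,-0.1187])

```text
time_s: 27.17
ee_pos: [379.1, -262.5, 126.1]
ee_rot: [-180.0, -0.0, 138.8]
force: [0.1, 0.3, 0.2]
gripper_width: 19.7
gripper_force: 20.0
```

Emit:
step_arm(plan=[0,0,0,0,0,-0.1187,0,0,0,0,0,-0.1187,0,0,0,0,0,-0.1187,-1.27,3.5,0,0,0,0,-1.27,3.5,0,0,0,0])

```text
time_s: 27.58
ee_pos: [427.9, -206.9, 126.2]
ee_rot: [-180.0, -0.0, 158.7]
force: [0.5, -0.8, -0.3]
gripper_width: 19.7
gripper_force: 20.0
```

Emit:
step_arm(plan=[-1.27,3.5,0,0,0,0,-1.27,3.5,0,0,0,0,-1.27,3.5,0,0,0,0,-1.27,3.5,0,0,0,0,-1.27,3.5,0,0,0,0])

```text
time_s: 28.0
ee_pos: [551.1, -64.5, 126.0]
ee_rot: [-180.0, -0.0, 158.9]
force: [0.5, -1.6, -0.6]
gripper_width: 20.0
gripper_force: 20.0
```

Emit:
step_arm(plan=[-1.27,3.5,0,0,0,0,-1.27,3.5,0,0,0,0,-1.27,3.5,0,0,0,0,0,0,0,0,0,0,0,0,0,0,0,0])

```text
time_s: 28.42
ee_pos: [624.2, 19.6, 125.4]
ee_rot: [-180.0, -0.1, 159.1]
force: [-1.2, -1.7, -1.3]
gripper_width: 20.1
gripper_force: 20.0
```

```bash
python3 go.py 624.1 17.8 31 158.9; python3 - <<'E'
from h import *
f=load("w2"); print(fit(f,(323,217),624,18,-21,160,50,0,14,pegs=(-65,65)))
E
```

```text
now [624.2  19.6 125.4] 159.1 turn wz 0.003 then cm: x -0.05 y -0.17 z 9.44 grip 20.1 F [-1.2 -1.7 -1.3] t 28.4
(array([623.6,  18. , -21.3]), np.float64(0.056))
```

Emit:
step_arm(plan=[0,-0.15,3.5,0,0,0,0,0,3,0,0,0,0,0,1.5,0,0,0,0,0,0.4,0,0,0,0,0,0,0,0,0])

```text
time_s: 28.83
ee_pos: [621.7, 15.7, 41.1]
ee_rot: [-179.9, -0.2, 158.8]
force: [0.5, -0.5, -1.1]
gripper_width: 19.3
gripper_force: 20.0
```

Emit:
step_arm(plan=[0,0,0,0,0,0,0,0,0,0,0,0,0,0,0,0,0,0])

```text
time_s: 29.08
ee_pos: [624.2, 16.5, 44.0]
ee_rot: [179.9, 0.2, 158.9]
force: [-0.1, -0.0, -0.5]
gripper_width: 19.8
gripper_force: 20.0
```

```bash
python3 go.py 624 17.8 30.4 158.9
```

```text
now [624.2  16.5  44. ] 158.9 turn wz -0.0 then cm: x 0.07 y 0.11 z 1.36 grip 19.8 F [-0.1 -0.  -0.5] t 29.1
```

Emit:
step_arm(plan=[0,0.1,0.6,0,0,0,0,0,0.2,0,0,0,0,0,0,0,0,0,0,0,0,0,0,0])

```text
time_s: 29.42
ee_pos: [623.5, 17.7, 34.1]
ee_rot: [-180.0, -0.0, 158.9]
force: [0.9, 1.0, -1.0]
gripper_width: 19.8
gripper_force: 20.0
```

Emit:
step_arm(plan=[0,0,0.1,0,0,0,0,0,0,0,0,0,0,0,0,0,0,0])

```text
time_s: 29.67
ee_pos: [623.7, 17.7, 33.3]
ee_rot: [180.0, -0.0, 158.9]
force: [-0.3, 0.5, -1.0]
gripper_width: 19.9
gripper_force: 20.0
```

```bash
python3 go.py 624 17.8 30.4 158.9
```

```text
now [623.7  17.7  33.3] 158.9 turn wz 0.0 then cm: x -0.03 y 0.02 z 0.29 grip 19.9 F [-0.3  0.5 -1. ] t 29.7
```

Emit:
step_arm(plan=[0,0,0.1,0,0,0,0,0,0.1,0,0,0,0,0,0,0,0,0,0,0,0,0,0,0])

```text
time_s: 30.0
ee_pos: [623.6, 17.7, 31.2]
ee_rot: [180.0, -0.0, 158.9]
force: [-0.6, -0.8, -1.0]
gripper_width: 19.9
gripper_force: 20.0
```

Emit:
step_arm(plan=[0,0,0.07,0,0,0,0,0,0,0,0,0,0,0,0,0,0,0])

```text
time_s: 30.25
ee_pos: [623.7, 17.7, 30.6]
ee_rot: [180.0, -0.0, 158.9]
force: [0.7, 0.2, -0.4]
gripper_width: 19.9
gripper_force: 20.0
```

```bash
python3 go.py 624 17.8 30.4 158.9
```

```text
now [623.7  17.7  30.6] 158.9 turn wz 0.0 then cm: x -0.03 y 0.02 z 0.02 grip 19.9 F [ 0.7  0.2 -0.4] t 30.2
```

Emit:
step_arm(plan=[0,0,0.06,0,0,0,0,0,0,0,0,0,0,0,0,0,0,0])

```text
time_s: 30.5
ee_pos: [623.8, 17.7, 30.4]
ee_rot: [180.0, 0.0, 158.9]
force: [-0.8, -0.2, 3.0]
gripper_width: 19.9
gripper_force: 20.0
```

Emit:
step_arm(plan=[0,0,0,0,0,0,0,0,0,0,0,0])

```text
time_s: 30.67
ee_pos: [623.8, 17.7, 30.4]
ee_rot: [180.0, 0.0, 158.9]
force: [0.4, -0.7, 4.8]
gripper_width: 20.0
gripper_force: 20.0
```

Emit:
step_arm(plan=[0,0,0,0,0,0,0,0,0,0,0,0,0,0,0,0,0,0,0,0,0,0,0,0,0,0,0,0,0,0], hand=4.5)

```text
time_s: 31.08
ee_pos: [623.6, 17.7, 29.8]
ee_rot: [180.0, -0.0, 158.9]
force: [-0.2, 0.3, 0.5]
gripper_width: 44.8
gripper_force: 0.0
```

Emit:
step_arm(plan=[0,0,-2,0,0,0,0,0,-3,0,0,0,0,0,-4,0,0,0,0,0,-4,0,0,0.12,0,0,-4,0,0,0.12])

```text
time_s: 31.5
ee_pos: [623.2, 17.7, 201.5]
ee_rot: [-180.0, -0.0, 144.8]
force: [0.0, -0.9, 0.1]
gripper_width: 45.1
gripper_force: 0.0
```

Emit:
step_arm(plan=[0,0,-4,0,0,0.12,0,0,0,0,0,0.12,0,0,0,0,0,0.12,0,0,0,0,0,0.12,0,0,0,0,0,0.12])

```text
time_s: 31.92
ee_pos: [623.6, 17.7, 240.2]
ee_rot: [180.0, 0.0, 110.4]
force: [0.5, -0.1, 0.1]
gripper_width: 45.1
gripper_force: 0.0
```

Emit:
step_arm(plan=[0,0,0,0,0,0.12,0,0,0,0,0,0.12,0,0,0,0,0,0.122,-4,0,0,0,0,0,-4,0,0,0,0,0])

```text
time_s: 32.33
ee_pos: [623.8, -61.4, 239.9]
ee_rot: [180.0, -0.0, 90.3]
force: [1.2, -0.3, 0.6]
gripper_width: 44.7
gripper_force: 0.0
```

Emit:
step_arm(plan=[0,0,0,0,0,0,0,0,0,0,0,0])

```text
time_s: 32.5
ee_pos: [623.6, -64.0, 239.8]
ee_rot: [-180.0, -0.0, 89.9]
force: [-0.4, 0.1, 0.3]
gripper_width: 45.3
gripper_force: 0.0
```

```bash
python3 go.py 480 150 250 90; python3 - <<'E'
from h import *
f=look("w12",["short_knife_center"]); save(f,"w12",2.5,(120,0,420,180))
print([at(f,d["location"],21) for d in viewer.pinpoint("short_knife_center",f)[:2]])
p=proj(f,[623,18,14]); m=mask(f,p)
print("rest",fit(f,p,624,18,-21,160,50,0,14,pegs=(-65,65)))
hsv=cv2.cvtColor(f["img"],cv2.COLOR_RGB2HSV); print(hsv[int(p[1]),int(p[0])])
E
```

```text
now [623.6 -64.  239.8] 89.9 turn wz -0.003 then cm: x 21.40 y -14.36 z -1.02 grip 45.3 F [-0.4  0.1  0.3] t 32.5
tcp [623.6 -64.  239.8] [-1.7998e+02 -2.0000e-02  8.9850e+01] t 32.5
cam [624.  12. 397.] [164.   0.  -0.]
short_knife_center [250. 103.] 0.71 [622.1  15.9   7. ]
[array([622.13723795,  15.74831533,  21.        ])]
rest (array([624.3,  18.3, -20.8]), np.float64(0.982))
[ 11 161 166]
```

View pics/w12.png

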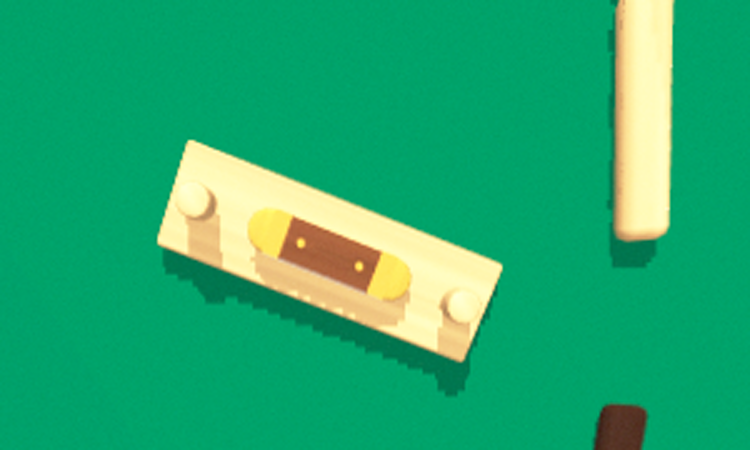

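The short knife lies along the middle between the pegs (crop centre 330,254; pegs at 195,200 and 460,305). Now the tin.

Emit:
step_arm(plan=[3.05,-2.05,0,0,0,0,3.05,-2.05,0,0,0,0,3.05,-2.05,0,0,0,0,3.05,-2.05,0,0,0,0,3.05,-2.05,0,0,0,0], hand=8)

```text
time_s: 33.07
ee_pos: [519.6, 92.5, 240.1]
ee_rot: [180.0, -0.0, 90.1]
force: [0.1, 0.4, 0.6]
gripper_width: 75.2
gripper_force: 0.0
```

Emit:
step_arm(plan=[3.05,-2.05,0,0,0,0,3.05,-2.05,0,0,0,0,0,0,0,0,0,0,0,0,0,0,0,0,0,0,0,0,0,0])

```text
time_s: 33.48
ee_pos: [480.2, 151.6, 240.3]
ee_rot: [179.9, 0.0, 90.2]
force: [1.4, -0.1, 0.2]
gripper_width: 80.2
gripper_force: 0.0
```

```bash
python3 go.py 390 279 100 90; python3 - <<'E'
from h import *
f=look("w13",["tin_center","bowl_rim"])
def P(n): return [viewer.pinpoint(n,f)[0]["location"]]
t=P("tin_center")[0]; b=P("bowl_rim")[0]
print("tin",fit(f,t,390,279,0,48,48,0,26,"r"))
# bowl: rim ellipse only, mask may include outer wall
print("bowl",fit(f,b,577,254,0,80,80,44,45,"r"))
for c,px in(("scene",(335,311)),("side",(250,138))):
    g=viewer.grab_frame(c); print(c,fit(g,px,577,254,0,80,80,44,45,"r"))
E
```

```text
now [480.2 151.6 240.3] 90.2 turn wz 0.003 then cm: x 12.74 y -9.02 z 14.03 grip 80.2 F [ 1.4 -0.1  0.2] t 33.5
tcp [480.2 151.6 240.3] [1.7995e+02 1.0000e-02 9.0150e+01] t 33.48
cam [480. 227. 398.] [164.   0.   0.]
tin_center [173.  60.] 0.83 [388.5 279.7  13. ]
bowl_rim [339.  80.] 0.84 [574.9 255.9  45. ]
tin (array([389.8, 278.9,   8. ]), np.float64(0.977))
bowl (array([576.8, 252.9,   5.2]), np.float64(0.988))
scene (array([582. , 256.7,  15. ]), np.float64(0.828))
side (array([573.1, 243.8,  14.2]), np.float64(0.654))
```

Emit:
step_arm(plan=[3.2,-2.26,0,0,0,0,3.2,-2.26,0,0,0,0,3.2,-2.26,2,0,0,0,3.15,-2.25,3,0,0,0,0,0,4,0,0,0])

```text
time_s: 34.25
ee_pos: [393.8, 276.8, 157.6]
ee_rot: [179.7, -0.4, 90.2]
force: [0.9, -0.3, -1.5]
gripper_width: 80.0
gripper_force: 0.0
```

Emit:
step_arm(plan=[0,0,4,0,0,0,0,0,4,0,0,0,0,0,0,0,0,0,0,0,0,0,0,0,0,0,0,0,0,0])

```text
time_s: 34.67
ee_pos: [395.9, 272.7, 77.3]
ee_rot: [179.9, -0.1, 90.0]
force: [-0.8, -0.5, 0.3]
gripper_width: 80.2
gripper_force: 0.0
```

```bash
python3 go.py 389.8 279 20 90
```

```text
now [395.9 272.7  77.3] 90.0 turn wz -0.0 then cm: x 0.63 y -0.61 z 5.73 grip 80.2 F [-0.8 -0.5  0.3] t 34.7
```

Emit:
step_arm(plan=[0.6,-0.6,0,0,0,0,0,0,2,0,0,0,0,0,2,0,0,0,0,0,1.2,0,0,0,0,0,0,0,0,0])

```text
time_s: 35.08
ee_pos: [388.0, 278.3, 23.7]
ee_rot: [-180.0, -0.0, 90.0]
force: [0.4, 0.1, -0.4]
gripper_width: 80.1
gripper_force: 0.0
```

Emit:
step_arm(plan=[0,0,0,0,0,0,0,0,0,0,0,0])

```text
time_s: 35.25
ee_pos: [389.4, 279.1, 25.4]
ee_rot: [179.8, -0.1, 90.0]
force: [0.5, -1.0, 0.2]
gripper_width: 80.0
gripper_force: 0.0
```

```bash
python3 go.py 389.8 279 20 90
```

```text
now [389.4 279.1  25.4] 90.0 turn wz 0.001 then cm: x -0.01 y 0.04 z 0.54 grip 80.0 F [ 0.5 -1.   0.2] t 35.2
```

Emit:
step_arm(plan=[0,0,0.4,0,0,0,0,0,0,0,0,0,0,0,0,0,0,0,0,0,0,0,0,0,0,0,0,0,0,0], hand=4, newtons=20)

```text
time_s: 35.67
ee_pos: [388.6, 278.3, 19.8]
ee_rot: [180.0, -0.0, 90.0]
force: [1.1, 0.0, 0.4]
gripper_width: 49.4
gripper_force: 0.3
```

Emit:
step_arm(plan=[0,0,0,0,0,0,0,0,0,0,0,0])

```text
time_s: 35.83
ee_pos: [388.6, 278.3, 19.8]
ee_rot: [180.0, -0.0, 90.0]
force: [1.3, 0.3, 0.7]
gripper_width: 47.5
gripper_force: 20.0
```

```bash
python3 go.py 577.5 348 100 90
```

```text
now [388.6 278.3  19.8] 90.0 turn wz 0.001 then cm: x 6.97 y 18.89 z -8.02 grip 47.5 F [1.3 0.3 0.7] t 35.8
```

Emit:
step_arm(plan=[0,0,-1,0,0,0,0,0,-3,0,0,0,0,0,-3,0,0,0,1.15,3.15,0,0,0,0,1.15,3.15,0,0,0,0])

```text
time_s: 36.25
ee_pos: [451.5, 301.5, 91.8]
ee_rot: [179.9, -0.1, 90.1]
force: [-0.2, 0.7, -0.9]
gripper_width: 47.7
gripper_force: 20.0
```

Emit:
step_arm(plan=[1.15,3.15,0,0,0,0,1.15,3.15,0,0,0,0,1.15,3.15,0,0,0,0,1.15,3.15,0,0,0,0,0,0,0,0,0,0])

```text
time_s: 36.67
ee_pos: [582.9, 349.2, 88.6]
ee_rot: [179.7, -0.2, 90.0]
force: [0.0, -0.1, -0.7]
gripper_width: 47.5
gripper_force: 20.0
```

Emit:
step_arm(plan=[0,0,2.5,0,0,0,0,0,2.5,0,0,0,0,0,0.9,0,0,0,0,0,0,0,0,0,0,0,0,0,0,0])

```text
time_s: 37.08
ee_pos: [576.8, 347.1, 30.4]
ee_rot: [-179.9, 0.0, 90.0]
force: [0.3, 0.5, -1.4]
gripper_width: 47.6
gripper_force: 20.0
```

```bash
python3 go.py 577.5 347.5 20 90
```

```text
now [576.8 347.1  30.4] 90.0 turn wz 0.001 then cm: x 0.04 y 0.07 z 1.04 grip 47.6 F [ 0.3  0.5 -1.4] t 37.1
```

Emit:
step_arm(plan=[0,0.05,0.6,0,0,0,0,0,0.2,0,0,0,0,0,0,0,0,0,0,0,0,0,0,0])

```text
time_s: 37.42
ee_pos: [577.9, 347.4, 23.3]
ee_rot: [179.9, -0.0, 90.0]
force: [0.0, 0.7, -1.6]
gripper_width: 47.5
gripper_force: 20.0
```

Emit:
step_arm(plan=[0,0,0.1,0,0,0,0,0,0,0,0,0,0,0,0,0,0,0])

```text
time_s: 37.67
ee_pos: [577.7, 347.3, 21.8]
ee_rot: [180.0, -0.0, 90.0]
force: [-0.5, -0.2, -0.4]
gripper_width: 47.2
gripper_force: 20.0
```

```bash
python3 go.py 577.5 347.5 20 90
```

```text
now [577.7 347.3  21.8] 90.0 turn wz 0.001 then cm: x 0.02 y -0.02 z 0.18 grip 47.2 F [-0.5 -0.2 -0.4] t 37.7
```

Emit:
step_arm(plan=[0,0,0.1,0,0,0,0,0,0.06,0,0,0,0,0,0,0,0,0,0,0,0,0,0,0])

```text
time_s: 38.0
ee_pos: [577.7, 347.2, 19.9]
ee_rot: [-180.0, -0.0, 90.0]
force: [0.2, 0.0, -0.5]
gripper_width: 47.5
gripper_force: 20.0
```

Emit:
step_arm(plan=[0,0,0.05,0,0,0,0,0,0,0,0,0,0,0,0,0,0,0])

```text
time_s: 38.25
ee_pos: [577.7, 347.3, 19.8]
ee_rot: [180.0, -0.0, 90.0]
force: [-1.0, -0.2, 2.3]
gripper_width: 47.7
gripper_force: 20.0
```

Emit:
step_arm(plan=[0,0,0.03,0,0,0,0,0,0,0,0,0,0,0,0,0,0,0])

```text
time_s: 38.5
ee_pos: [577.7, 347.2, 19.8]
ee_rot: [180.0, -0.0, 90.0]
force: [-2.3, -2.1, 4.2]
gripper_width: 47.5
gripper_force: 20.0
```

Contact. I release, rise, back off and look.

Emit:
step_arm(plan=[0,0,0,0,0,0,0,0,0,0,0,0,0,0,0,0,0,0,0,0,0,0,0,0,0,0,0,0,0,0], hand=8)

```text
time_s: 38.92
ee_pos: [577.7, 347.3, 18.9]
ee_rot: [-180.0, -0.0, 90.0]
force: [0.2, 0.4, 0.8]
gripper_width: 78.2
gripper_force: 0.0
```

Emit:
step_arm(plan=[0,0,-2,0,0,0,0,0,-3,0,0,0,0,0,-4,0,0,0,0,0,-4,0,0,0,0,0,-4,0,0,0])

```text
time_s: 39.33
ee_pos: [577.4, 347.1, 190.6]
ee_rot: [-180.0, 0.0, 90.0]
force: [0.8, 0.2, 0.4]
gripper_width: 80.2
gripper_force: 0.0
```

Emit:
step_arm(plan=[-4,0,-3,0,0,0,-4,0,0,0,0,0,-4,0,0,0,0,0,0,0,0,0,0,0,0,0,0,0,0,0])

```text
time_s: 39.75
ee_pos: [577.9, 232.2, 214.6]
ee_rot: [180.0, -0.0, 89.9]
force: [0.1, -0.2, -0.5]
gripper_width: 79.8
gripper_force: 0.0
```

```bash
python3 - <<'E'
from h import *
f=look("w14",["tin_center","bowl_rim"])
p=proj(f,[577,347,13]); b=proj(f,[577,254,45])
print(fit(f,p,577,347,0,48,48,0,26,"r"),fit(f,b,577,254,0,80,80,44,45,"r"))
save(f,"w14",1); s=viewer.grab_frame("side"); save(s,"s14",1.5)
E
```

```text
tcp [577.9 232.2 214.6] [ 1.7998e+02 -3.0000e-02  8.9850e+01] t 39.75
cam [578. 308. 372.] [165.   0.  -0.]
tin_center [250.  70.] 0.77 [576.3 347.5  13. ]
bowl_rim [250. 159.] 0.94 [576.2 253.6  45. ]
(array([577. , 347.9,   7.1]), np.float64(0.978)) (array([ 5.766e+02,  2.532e+02, -5.000e-01]), np.float64(0.986))
```

View pics/w14.png

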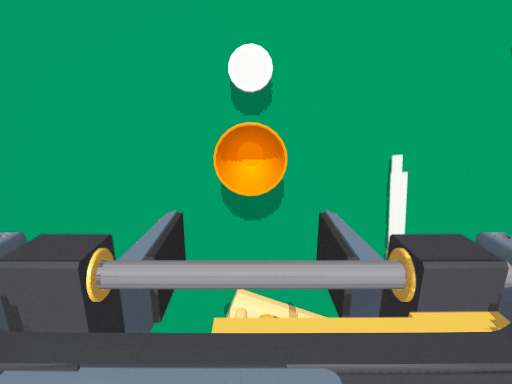

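View pics/s14.png

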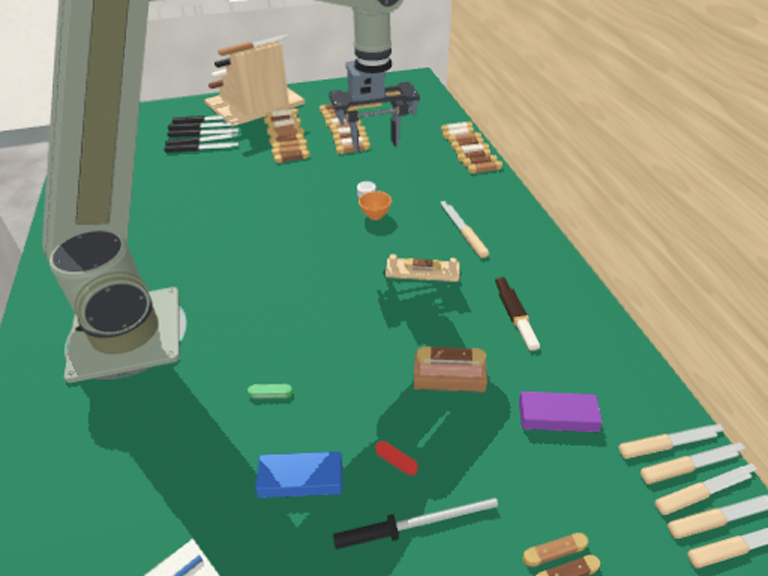

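The tin stands directly left of the bowl (tin at (250,68), bowl at (250,159)), with a gap of about 30 mm. Both knife placings are intact, and the other wares look unmoved. Handing in.

```bash
python3 -c "
from workcell import env
print(env.job_done())"
```

```text
the job is handed in; nothing more can be done
None
```

I handed the job in at about 40 s with all four pieces placed: stone on the brown block, long knife on the stone, short knife between the pegs, and tin about 30 mm left of the bowl; the other wares look untouched in the last picture.

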